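Pack a finished power module and close the carton

TASK

The finished power module is held in the small vise under the lamp bar: slide the vise's jaw open, lift the module out and lay it flat in the open carton, without dropping it. Then fold the carton's two side flaps down flat, and after them fold the lid over, pressing its front edge down until it clicks into the catch and stays shut by itself, without crushing the carton. Leave the vise open and the other things on the bench where they are.

Things in the scene. Friction and masses are not known exactly. Their poses are not given: they have to be found in the camera images.
- vise: Grey bench vise, fixed; origin on the bench under its bed, x from sliding to fixed jaw. Bed top 45 mm high, fixed jaw face x = 57 mm, 75 mm high. A white lamp bar hangs over it: x = 7 to 37, y = -70 to 70 mm, underside 210 mm up, post at x = 110, y = -50 mm. An upright tool over the heat sink hits it; one leaning back to -x by 30 to 40 degrees passes.
- jaw (a joint): Slide of the sliding jaw: 0 closed, up to 0.05 m as it slides along the vise's -x; stiff (about 4 N), stays where it is left. Closed, its lip (52 to 62 mm above the bench) covers 10 mm of the module's -x edge, so the module cannot be lifted until the jaw is open some 20 mm or more.
- jaw_handle (a point): Middle of the black upright handle plate on the sliding jaw: 12 mm thick in the vise's x, 60 mm long in y, its top 105 mm above the bench; this point lies 95 mm above the bench. The jaw block under it tops at 75 mm.
- module: Power module, 0.25 to 0.5 kg: tan board 110 (x) by 80 (y) by 6 mm with a ribbed aluminium heat sink, 60 mm long (x = -10 to 50), 44 mm wide (y), top 42 mm above the board's underside. Three black capacitors 20 mm high mark the -x end. Origin: middle of the underside; x is the vise's x at the start. Grip the heat sink across y, 34 mm above the underside.
- carton: Cardboard carton fixed to the bench, bears up to 60 N, 148 (x) by 138 (y) mm outside, 140 by 130 mm inside, floor 4 mm thick, rim 64 mm up; origin on the bench under its middle. Lid hinged on the +x rim, side flaps on the +y and -y rims, small grey catch housing in the middle of the front (-x) wall. The module goes in with its length along x.
- left (a joint): Angle of the side flap on the +y rim: 0 folded down flat, 1.57 upright, more when leaning outward; stays where it is left. 116 mm wide (along x), 55 mm long, 3 mm thick.
- left_hinge (a point): Middle of the left flap's hinge line (along the carton's x), 58 mm above the bench.
- left_edge (a point): Middle of the left flap's free edge.
- right (a joint): Angle of the side flap on the -y rim, as for the left one.
- right_hinge (a point): Middle of the right flap's hinge line, 58 mm above the bench.
- right_edge (a point): Middle of the right flap's free edge.
- lid (a joint): Angle of the lid: 0 shut flat on the rim, 1.57 upright, more when leaning away over the +x side. Its crease springs it back to about 2 rad unless latched; a tongue under the middle of its front edge snaps behind the catch in the last 10 mm, with 5 to 10 N pressed there, and then it stays below 0.03 rad.
- lid_hinge (a point): Middle of the lid's hinge line (along the carton's y), 64 mm above the bench at the +x rim.
- lid_edge (a point): Middle of the lid's free edge on its outer face, 148 mm from the hinge line; the lid is 138 mm wide and 4 mm thick. Shut, it lies above the catch at the front wall, 68 mm above the bench.
- glue: Bystander: white glue bottle, 48 mm across, 130 mm high; origin under it.
- pot: Bystander: white plastic pot, 84 mm across, 85 mm high; origin under it.
- driver: Bystander: screwdriver, 180 mm long, lying on the bench.
- board: Bystander: loose circuit board 130 by 70 mm with parts up to 24 mm high; origin under it.
There are look-alikes about, which are no part of the job. What is meant by the carton is not black or orange, and is the smaller of those in its own colour.

How it is judged (in metres and radians):
On the way, in this order (a step that is already met when the one before it is completed fails the run):
1. the vise jaw is slid open while the module still lies in the vise (value of joint jaw above 0.012 m and distance of module from where it was at the start of the episode below 0.02 m), for 0.1 s.
2. the module lies flat in the carton, released, with both side flaps and the lid still open (x of module in the frame of carton between -0.02 and 0.02 m and y of module in the frame of carton between -0.03 and 0.03 m and z of module in the frame of carton below 0.012 m and angle between module's own z axis and vertical below 0.12 rad and contact force between the fingers and module below 0.1 N and value of joint each of left, right, lid above 0.6 rad), for 0.2 s.
3. both side flaps are folded down while the lid is still open (value of joint each of left, right below 0.15 rad and value of joint lid above 0.5 rad), for 0.1 s.
At the end, for the whole second after the job is handed in: The module lies flat (within 7 degrees) on the carton's floor, its middle within 20 mm (x) and 30 mm (y) of the carton's; both side flaps are within 0.15 rad of flat; the lid is latched, within 0.045 rad of shut; the vise jaw is open at least 12 mm; all at rest (x of module in the frame of carton between -0.02 and 0.02 m and y of module in the frame of carton between -0.03 and 0.03 m and z of module in the frame of carton below 0.012 m and angle between module's own z axis and vertical below 0.12 rad and value of joint each of left, right below 0.15 rad and value of joint lid below 0.045 rad and value of joint jaw above 0.012 m and linear speed of module below 0.02 m/s and velocity of joint lid below 0.05 rad/s); the robot touches nothing.
It fails at once if the module is dropped (falls free of the fingers, more than about 20 mm) (contact force between the fingers and module below 0.05 N and linear speed of module above 0.65 m/s).
It fails at once if a bystander is moved more than 40 mm (distance of any of glue, pot, driver, board from where it was at the start of the episode above 0.04 m).
It fails at once if the carton is crushed: the fingers press on it or its flaps with over 60 N (contact force between the fingers and carton above 60 N).
It also fails if it takes over 72 s, if anything falls off the work surface, if the arm or the gripper's body presses on something with over 40 N, if the wrist force passes 120 N, or if a joint passes its speed limit or range.

ROBOT

A 6-joint arm with a two-finger parallel gripper is mounted at the origin on the work surface. World frame = base frame: x ahead of the robot, y to its left, z up, the work surface at z = 0. Lengths are in mm, angles in rad, forces in N, time in s.
With the tool pointing down it reaches from about 275 to 725 mm from the base axis. Payload 5.6 kg.
Tool frame: the origin (TCP) lies at the very end of the fingers, on their centre line; the grasp point (between the pads) lies 19 mm behind it; z points along the fingers, y is the line along which they close (so a half turn about z gives the same grasp; the last joint's range is limited). The gripper opens to 85 mm and grips with 20 to 120 N. Pads are 22 mm wide; open, the fingers measure 114 mm over their backs; the gripper's body (76 mm by 85 mm) begins 54 mm behind the grasp point. The pads swing forward as they close: fully open they stand 13 mm farther back than shut.
Start: joints at [-0.889, 0.255, 0.108, 0, -1.424, -0.285], TCP at [212.576, -507.252, 231.283] pointing down, gripper open.
Joint ranges: [-2.95, 2.95], [-1.21, 1.97], [-1.09, 1.5], [-2.87, 1.71], [-2.94, -0.07], [-3.05, 3.05]. Speed limits (rad/s): [2.57, 2.57, 3.14, 3.14, 3.14, 3.14].

INTERFACE

Orientations are given as [roll, pitch, yaw] about the fixed x, y, z axes, in that order (R = Rz(yaw) Ry(pitch) Rx(roll)).
In Python, from rig import r gives the robot as it stands.
- The arm moves only by the tool step_arm, never from a script. Its argument "motion" is text: rows parted by semicolons, each of 7 numbers parted by spaces: the shift along the tool's x, y, z scaled (see below), then the turn, a rotation vector about the tool's x, y, z scaled (see below), then the opening, from -1 (shut) to 1 (fully open). In form: dx dy dz rx ry rz claw; .... A call has 1 to 12 rows; each row is the pose to reach, as a shift and turn from the pose commanded when the call began, along the tool's axes at that moment, turning the shorter way round; what a row does not reach only later rows make up. The controller multiplies each number of a shift by 0.2 m and each number of a turn by pi rad. A row lasts 1/10 s, in which the tool goes at most 50 mm and 8.59 degrees, less where a joint would pass 70% of its speed; a pose out of reach is approached as far as the arm can. A call with a number of a shift or a turn outside -1 to 1 is refused whole. A call with a gripper value outside its range is refused whole. The fingers move at their own pace and stop on an object; "newtons" is the grip in N (left out, the last holds). Time passes only in rows, so rows that repeat a pose let the fingers close. It gives the time, the measured TCP pose, the force, the opening and the grip force at its end, in the units of the state.
- r.get_state(): the state, without advancing time (a new reading comes with each control period).
- r.capture(name): name is "side" or "top" or "wrist"; returns (picture, depth): 400x640x3 uint8, blue, green, red; 400x640 float32, mm along the optical axis (not along the pixel's ray), 0 where there is no reading.
- r.camera_info(name): a dict with "camera_matrix" (3x3 intrinsics, pixels), "k1" (the pictures are not rectified: a ray, as slopes to the right and down, at radius r is drawn at 1 + k1 r^2 times it, then the intrinsics apply), "xyz" and "rotation" of the camera in the world; the wrist camera has in their place "T_tool_cam" (4x4, takes a point from camera to tool coordinates, whose origin is the TCP and whose axes are the flange's). Camera axes: x right, y up, looking along -z (the intrinsics and any distortion apply to the point x, -y, -z); pixel columns grow to the right and rows downward; lengths in mm; the calibration is good to about 2 mm. A picture is of the moment at which its call begins: read the wrist's pose just before it. camera_info takes no time and is no camera call.
- r.close_job(): hands the job in; it is judged then, once.
The state is a dict: "time_s": time; "qpos": joint angles; "joint_vel": joint speeds; "joint_torque": joint torques, N m; "tcp_pos": TCP position; "orientation": TCP orientation; "force": force on the tool from outside, world axes, zero at the start; "moment": the same for the moment, N m; "opening": finger opening in mm; "grasp_force": force on a finger pad.
Only numpy, scipy, OpenCV 4.12 (cv2) and the standard library are available. Lean on these libraries where they do the work, as an engineer would, in place of code of your own. Each camera call takes 0.05 s, during which the arm holds its last target. There are 200 camera calls.

## Working session

There is one attempt and no reset: what is moved stays moved. The work goes in short steps, Python scripts to look and compute and a tool call to move; the robot and the scene stay as the last step left them, time stands still between calls to the robot, and variables do not carry over. Pictures are saved under pics/ and viewed, at most 10 in all, crops included, and the job is handed in when it is done.

Besides the shell and the picture viewer there is one more tool, called after "Call:" by a JSON object that holds its "name" and its "arguments", one argument or row to a line. step_arm: Moves the arm, as the interface text tells. Its arguments: {"type":"object","properties":{"motion":{"type":"string"},"newtons":{"type":"number"}},"required":["motion"]}

```bash
ls; mkdir -p pics; cat > h.py <<'E'
import numpy as np, cv2
from rig import r
from scipy.spatial.transform import Rotation as R
def cam(n):
    c=r.camera_info(n); K=np.array(c["camera_matrix"],float)
    if "T_tool_cam" in c:
        s=r.get_state(); T=np.eye(4); T[:3,:3]=R.from_euler('xyz',s["orientation"]).as_matrix(); T[:3,3]=s["tcp_pos"]
        T=T@np.array(c["T_tool_cam"],float)
    else:
        T=np.eye(4); ro=np.array(c["rotation"],float)
        T[:3,:3]=ro if ro.shape==(3,3) else R.from_euler('xyz',ro).as_matrix(); T[:3,3]=c["xyz"]
    return K,c["k1"],T
def rays(px,K,k1):
    px=np.atleast_2d(np.array(px,float)); d=np.c_[(px[:,0]-K[0,2])/K[0,0],(px[:,1]-K[1,2])/K[1,1]]
    u=d.copy()
    for _ in range(20): u=d/(1+k1*(u**2).sum(1,keepdims=True))
    return np.c_[u[:,0],-u[:,1],-np.ones(len(u))]
def onplane(px,C,z):
    K,k,T=C; d=rays(px,K,k)@T[:3,:3].T; o=T[:3,3]
    return o+d*((z-o[2])/d[:,2])[:,None]
def cloud(dep,C):
    K,k,T=C; v,u=np.mgrid[0:400,0:640]; d=rays(np.c_[u.ravel(),v.ravel()],K,k)
    P=d*dep.ravel()[:,None]; P=P@T[:3,:3].T+T[:3,3]; P[dep.ravel()==0]=np.nan
    return P.reshape(400,640,3)
def proj(P,C):
    K,k,T=C; p=(np.atleast_2d(P)-T[:3,3])@T[:3,:3]; u=np.c_[p[:,0]/-p[:,2],-p[:,1]/-p[:,2]]
    u=u*(1+k*(u**2).sum(1,keepdims=True)); return u*[K[0,0],K[1,1]]+[K[0,2],K[1,2]]
def rel(pos,eul,ref=None):
    "row numbers for target world pose from the current pose"
    s=r.get_state(); p0,e0=ref if ref else (s["tcp_pos"],s["orientation"])
    R0=R.from_euler('xyz',e0); t=R0.inv().apply(np.array(pos)-p0)/200
    w=(R0.inv()*R.from_euler('xyz',eul)).as_rotvec()/np.pi
    return np.round(np.r_[t,w],4)
E
python3 - <<'E'
from h import *
for n in ("top","side"):
    C=cam(n); im,d=r.capture(n); cv2.imwrite(f"pics/{n}0.png",im); np.savez(f"{n}0.npz",im=im,d=d)
    print(n,C)
print(r.get_state())
E
```

```text
pics
top (array([[373.80479444,   0.        , 320.23766971],
       [  0.        , 373.80479444, 199.08190055],
       [  0.        ,   0.        ,   1.        ]]), -0.07300612986646556, array([[ 1.53766717e-02,  9.96764444e-01, -7.88936048e-02,
         3.74795633e+02],
       [-9.99679012e-01,  1.37366988e-02, -2.12879478e-02,
         9.36823273e+01],
       [-2.01353318e-02,  7.91956186e-02,  9.96655719e-01,
         1.04191430e+03],
       [ 0.00000000e+00,  0.00000000e+00,  0.00000000e+00,
         1.00000000e+00]]))
side (array([[483.49026335,   0.        , 316.86190656],
       [  0.        , 483.49026335, 192.89515596],
       [  0.        ,   0.        ,   1.        ]]), 0.006219456746411319, array([[-7.12347606e-01,  5.23325740e-01, -4.67644159e-01,
        -1.09617847e+02],
       [-7.01814899e-01, -5.35045708e-01,  4.70299839e-01,
         6.90089604e+02],
       [-4.09098881e-03,  6.63216602e-01,  7.48416330e-01,
         1.05059773e+03],
       [ 0.00000000e+00,  0.00000000e+00,  0.00000000e+00,
         1.00000000e+00]]))
{'time_s': 0.1, 'qpos': array([-8.89396692e-01,  2.55667744e-01,  1.07131756e-01, -4.19173294e-04,
       -1.42390661e+00, -2.84643603e-01]), 'joint_vel': array([-0.00212848, -0.00274733,  0.00139488,  0.00030495, -0.00027766,
       -0.0017188 ]), 'joint_torque': array([-2.48588934e-03, -3.87605667e+01,  2.38473040e+01,  5.37793502e+00,
       -3.77995282e-03, -4.99811222e-06]), 'tcp_pos': array([ 212.43331596, -506.83416075,  230.49642316]), 'orientation': array([ 3.13989620e+00, -6.44260981e-05, -2.74489826e+00]), 'force': array([-0.35818354,  0.0799942 , -0.15728714]), 'moment': array([ 0.03033981, -0.00205154, -0.02332156]), 'grasp_force': 0.0, 'opening': 85.07298578867707}
```

View pics/top0.png

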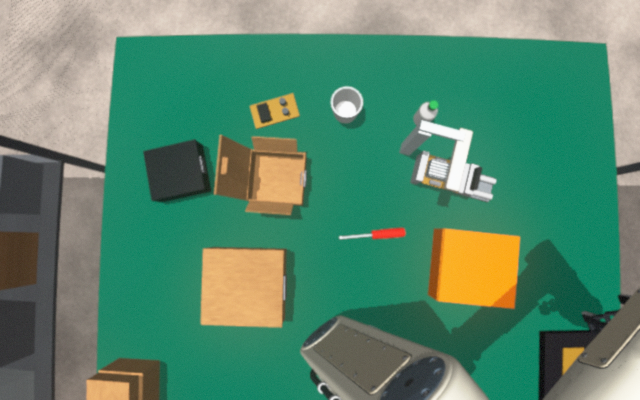

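View pics/side0.png

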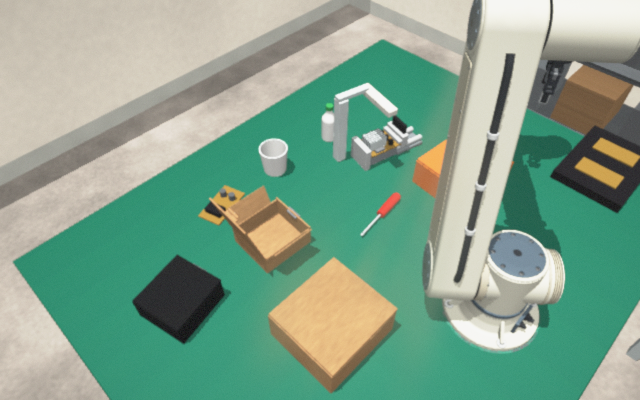

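Top view: the carton candidates are the open brown one at (275,178), a larger closed brown one at (243,288), a black one at (175,170) and an orange one at (475,268). The open one fits: it is neither black nor orange, and it is the smaller of the two brown ones. The vise is at (445,170), with its handle at (477,178), post at (410,138) and glue at (428,108). Next I confirm this in an enlarged crop.

```bash
python3 - <<'E'
from h import *
z=np.load("top0.npz"); im=z["im"]; d=z["d"]
a=cv2.resize(im[125:225,205:315],None,fx=3.6,fy=3.6,interpolation=cv2.INTER_CUBIC)
b=cv2.resize(im[110:210,400:505],None,fx=3.6,fy=3.6,interpolation=cv2.INTER_CUBIC)
cv2.imwrite("pics/crop1.png",np.hstack([a,b]))
P=cloud(d,cam("top"))
print("bench",np.nanmedian(P[215:225,300:320,2]))
for n,(x0,x1,y0,y1) in dict(carton=(212,312,132,220),vise=(400,500,118,204)).items():
    print(n); 
    for v in range(y0,y1,5): print(v,[int(t) if t==t else -1 for t in P[v,x0:x1:5,2]])
E
```

```text
bench -0.5680517266424658
carton
132 [-3, 2, 4, -2, 3, 0, -1, 0, 1, 0, 0, 0, 0, 2, -1, 1, 2, -4, 2, -3]
137 [0, 1, 199, -2, -1, 0, -1, 0, 109, 108, 105, 0, 1, 2, -2, 0, 0, 0, 0, 0]
142 [0, 0, 197, 177, 155, -2, 0, 0, 0, 88, 90, 92, 94, 93, 94, 100, 99, 0, 0, -1]
147 [0, -2, 197, 171, 155, 130, 108, 0, 0, 70, 70, 72, 74, 75, 76, 77, 79, 1, 0, 0]
152 [-1, 0, 196, 173, 152, 126, 106, 83, 51, 41, 49, 54, 57, 57, 58, 59, 59, 59, -2, 0]
157 [4, 205, 194, 196, 148, 127, 106, 76, 49, 0, 5, 2, 3, 7, 2, 2, 2, 13, 18, -1]
162 [0, 206, 191, 200, 148, 125, 101, 78, 39, 5, 3, -1, -1, 0, 4, 4, 6, 3, 5, 0]
167 [-1, 206, -1, 195, 144, 125, 97, 73, 35, 4, 2, 2, 3, 5, 3, 5, 2, 1, 3, 0]
172 [-1, 204, 192, 165, 142, 121, 93, 73, 31, 5, 4, 3, 2, 0, 2, 4, 0, 4, 64, -2]
177 [0, 204, 184, 163, 143, 118, 96, 70, 25, 3, 2, 3, 2, 4, 4, 5, 3, 3, 63, 0]
182 [0, 204, 180, 160, 138, 116, 93, 66, 18, 4, 4, 1, 6, 0, 4, 6, 5, 7, 63, -1]
187 [2, 202, 179, -1, 138, 113, 91, 63, 12, 4, 1, 4, 6, 2, 4, 3, 2, 2, 65, 3]
192 [3, 199, 180, 158, 136, 111, 90, 62, 4, 2, 2, 1, 0, 0, 5, 6, 4, 2, 64, 0]
197 [-3, -4, 0, -1, 132, 114
[... 1149 characters left out ...]
 85, 85, 221, 230, 229, 61, -1, 4, 0, 0, 0, -2]
168 [-5, 0, 2, 27, 74, 76, 88, 89, 84, 84, 226, 227, 228, 62, 73, 80, 104, -3, 2, 0]
173 [1, -1, 1, 50, 74, 53, 86, 87, 85, 85, 227, 227, 228, 57, 71, 90, 102, -1, -1, -2]
178 [-3, -2, 0, 65, 74, 50, 48, 67, 83, 86, 229, 229, 227, 62, 75, 94, 27, 28, 31, 0]
183 [0, 2, 2, 21, -3, 50, 57, 59, 56, 210, 227, 230, 225, 60, 73, 107, 11, 8, 18, 1]
188 [0, 0, 1, 0, 0, -1, 0, -1, 44, 218, 229, 228, 59, 71, 81, 104, 12, 12, 13, -1]
193 [0, 3, 1, 0, 0, 2, 0, 0, 0, 0, -4, 7, 55, 69, 68, 30, 28, 27, 12, 1]
198 [2, -2, 0, 0, 0, -3, -1, 0, -2, 1, 0, 0, 2, -1, 1, 9, 11, 21, 27, -3]
203 [-2, 3, -2, -1, -1, -2, 0, 0, -4, -1, 0, -3, -1, -1, -3, -1, 0, -1, -1, -3]
```

View pics/crop1.png

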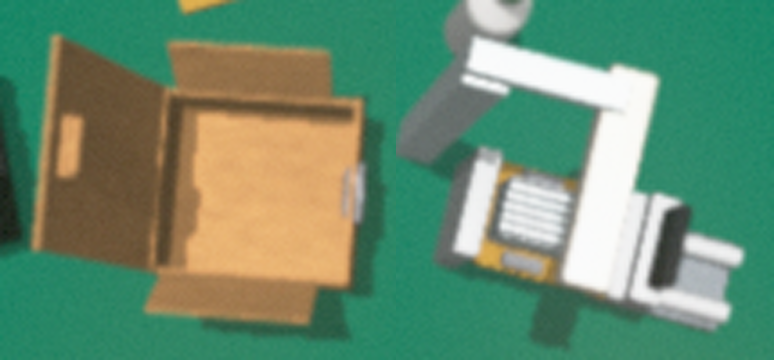

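The crop confirms it. The open carton's lid hinge is at px ~(250,175) and its grey catch at (303,178), with side flaps at the top (256-297,140) and bottom (247-292,209). The vise has its lamp bar at (568,180 in crop), the black handle to its right and the fixed jaw on the left.

```bash
python3 - <<'E'
from h import *
z=np.load("top0.npz"); im=z["im"]; d=z["d"]; C=cam("top"); P=cloud(d,C)
c=lambda x,y,o: (o[0]+(x+.5)/3.6-.5,o[1]+(y+.5)/3.6-.5)
o=(205,125)
px=[c(*q,o) for q in [(363,98),(351,288),(167,90),(157,271)]]
Q=onplane(px,C,64); print("carton rim corners FR?",Q.round(1)); 
for i,j in [(0,1),(2,3),(0,2),(1,3)]: print(np.linalg.norm(Q[i]-Q[j]).round(1), np.degrees(np.arctan2(*(Q[i]-Q[j])[1::-1])).round(1))
print("centre",Q.mean(0))
def rect(m,name):
    q=P[m][:,:2].astype(np.float32); print(name,len(q),cv2.minAreaRect(q), 'med z',np.median(P[m][:,2]))
def reg(u0,u1,v0,v1,z0,z1):
    m=np.zeros((400,640),bool); m[v0:v1,u0:u1]=1; return m&(P[...,2]>z0)&(P[...,2]<z1)
def clean(m,it=1): return cv2.morphologyEx(m.astype(np.uint8),cv2.MORPH_OPEN,np.ones((2,2)))>0
rect(clean(reg(440,475,138,195,215,245)),"bar")
rect(clean(reg(465,490,160,200,96,112)),"handle")
rect(clean(reg(412,430,148,187,66,80)),"fixed jaw")
rect(clean(reg(425,450,155,187,80,93)),"sink visible")
# flaps: plane fit
for n,m in dict(lid=reg(212,252,135,200,75,215),up=reg(250,300,136,150,66,115),low=reg(243,298,202,216,60,110)).items():
    q=P[clean(m)]; 
    for _ in range(3):
        ce=q.mean(0); u,s,vt=np.linalg.svd(q-ce); nn=vt[2]; e=(q-ce)@nn; q=q[abs(e)<6]
    print(n,len(q),ce.round(1),nn.round(3),"maxz",np.percentile(q[:,2],98))
E
```

```text
carton rim corners FR? [[577.5 155.7  64. ]
 [436.9 161.9  64. ]
 [582.2 301.6  64. ]
 [447.4 304.7  64. ]]
140.7 -2.5
134.9 -1.3
146.0 -91.8
143.3 -94.2
centre [511.00853149 230.99469187  64.        ]
bar 806 ((543.2568359375, -246.9045867919922), (34.65058898925781, 220.13775634765625), 46.14836120605469) med z nan
handle 115 ((507.3505859375, -318.12890625), (31.245742797851562, 95.94514465332031), 44.46608352661133) med z nan
fixed jaw 234 ((550.1138305664062, -161.6768035888672), (32.83692169189453, 100.89762878417969), 70.570556640625) med z 73.40212221034471
sink visible 328 ((518.1650390625, -189.46070861816406), (47.463050842285156, 70.64344024658203), 78.15421295166016) med z nanTraceback (most recent call last):
  File "<stdin>", line 22, in <module>
    u, s, vh = gufunc(a, signature=signature)
               ~~~~~~^^^^^^^^^^^^^^^^^^^^^^^^
    raise LinAlgError("SVD did not converge")
numpy.linalg.LinAlgError: SVD did not converge
```

```bash
python3 - <<'E'
from h import *
print(np.round(r.camera_info("wrist")["T_tool_cam"],2), r.camera_info("wrist")["camera_matrix"])
z=np.load("top0.npz"); im=z["im"]; d=z["d"]; C=cam("top"); P=cloud(d,C)
def reg(u0,u1,v0,v1,z0,z1):
    m=np.zeros((400,640),bool); m[v0:v1,u0:u1]=1; m&=(P[...,2]>z0)&(P[...,2]<z1); return m&(cv2.blur(m.astype(np.float32),(3,3))>.5)
def rect(m,name):
    q=P[m]; print(name,len(q),cv2.minAreaRect(q[:,:2].astype(np.float32)),np.median(q[:,2]))
rect(reg(452,475,138,195,215,245),"bar")
rect(reg(465,490,160,200,96,112),"handle")
rect(reg(412,430,148,187,66,80),"fixed jaw")
rect(reg(425,450,155,187,80,93),"sink visible")
for n,m in dict(lid=reg(212,252,135,200,75,215),up=reg(250,300,136,150,66,115),low=reg(243,298,202,216,60,110)).items():
    q=P[m]
    for _ in range(3):
        ce=q.mean(0); nn=np.linalg.svd(q-ce)[2][2]; q=q[abs((q-ce)@nn)<6]
    print(n,len(q),ce.round(1),nn.round(3),"maxz",np.percentile(q[:,2],98))
print(rel([470,-320,400],[np.pi,0,np.radians(167)]))
E
```

```text
[[   0.      0.96    0.27   70.13]
 [   1.     -0.     -0.     -0.38]
 [   0.      0.27   -0.96 -142.18]
 [   0.      0.      0.      1.  ]] [[300.34304796   0.         317.33958251]
 [  0.         300.34304796 198.46748669]
 [  0.           0.           1.        ]]
bar 674 ((521.1429443359375, -197.97708129882812), (40.87251281738281, 120.87799072265625), 87.09672546386719) 228.8905291141864
handle 114 ((508.3121337890625, -285.66912841796875), (12.655437469482422, 57.87915802001953), 78.09581756591797) 102.69826678496219
fixed jaw 232 ((541.8120727539062, -155.38836669921875), (26.607248306274414, 80.5566635131836), 76.1061782836914) 73.64440630781826
sink visible 326 ((533.0617065429688, -191.0626678466797), (49.21921920776367, 44.43183135986328), 76.16726684570312) 86.32467842053626
lid 1651 [516.4 330.6 147.6] [-0.052 -0.96   0.275] maxz 206.7760306712247
up 507 [594.1 236.8  89.4] [ 0.897 -0.05  -0.439] maxz 108.51151202783458
low 499 [426.7 244.   84.2] [-0.826  0.048 -0.562] maxz 104.09367845203522
[-1.5487e+00  3.6550e-01 -8.4700e-01  5.0000e-04 -2.0000e-04  1.9850e-01]
```

```bash
python3 - <<'E'
from h import *
e=[np.pi,0,np.radians(166)]
print(rel([375,-400,260],e))
print(rel([508,-286,180],e,([375,-400,260],e)))
print(rel([508,-286,83],e,([508,-286,180],e)))
E
```

```text
[-9.561e-01  1.789e-01 -1.473e-01  5.000e-04 -2.000e-04  2.040e-01]
[-0.5074  0.7139  0.4     0.      0.      0.    ]
[ 0.    -0.     0.485  0.     0.     0.   ]
```

Call:
{"name": "step_arm", "arguments": {
  "motion": "-0.24 0.045 -0.12 0 0 0.05 1; -0.48 0.09 -0.147 0 0 0.1 1; -0.72 0.134 -0.147 0 0 0.15 1; -0.956 0.179 -0.147 0 0 0.204 1; -0.956 0.179 -0.147 0 0 0.204 1; -0.956 0.179 -0.147 0 0 0.204 1"
}}

```text
time_s: 0.7
tcp_pos: [376.8, -398.7, 259.9]
orientation: [3.141, -0.001, 2.899]
force: [-0.7, 0.2, 0.2]
opening: 85.3
grasp_force: 0.0
```

Call:
{"name": "step_arm", "arguments": {
  "motion": "-0.13 0.18 0.1 0 0 0 1; -0.26 0.36 0.2 0 0 0 1; -0.39 0.54 0.3 0 0 0 1; -0.507 0.714 0.4 0 0 0 1; -0.507 0.714 0.4 0 0 0 1; -0.507 0.714 0.4 0 0 0 1"
}}

```text
time_s: 1.3
tcp_pos: [507.6, -286.2, 179.7]
orientation: [-3.141, -0.002, 2.9]
force: [0.2, -0.5, 0.5]
opening: 85.4
grasp_force: 0.0
```

```bash
python3 - <<'E'
from h import *
C=cam("wrist"); im,d=r.capture("wrist"); cv2.imwrite("pics/w1.png",im); P=cloud(d,C)
dark=(im.max(2)<70)
for z0,z1 in [(92,112),(68,80),(80,92)]:
    m=(P[...,2]>z0)&(P[...,2]<z1)&(abs(P[...,0]-525)<90)&(abs(P[...,1]+220)<110)
    m&=cv2.blur(m.astype(np.float32),(5,5))>.5
    n,l,st,ce=cv2.connectedComponentsWithStats(m.astype(np.uint8))
    for i in range(1,n):
        if st[i,4]>150:
            q=P[l==i]; print((z0,z1),st[i],np.round(cv2.minAreaRect(q[:,:2].astype(np.float32))[0],1),cv2.minAreaRect(q[:,:2].astype(np.float32))[1:],np.median(q[:,2]))
E
```

```text
(92, 112) [ 311  171   16   76 1158] [ 509.5 -286.7] ((11.627360343933105, 58.900691986083984), 76.0740966796875) 104.22198957770296
(68, 80) [ 309  154   28   90 1103] [ 510.7 -282.9] ((22.736268997192383, 79.38024139404297), 77.27251434326172) 74.4632174508613
(68, 80) [ 458  155   35   89 1888] [ 543.2 -153.5] ((19.432950973510742, 79.30787658691406), 75.70889282226562) 74.35558520552276
(68, 80) [387 176  22  48 199] [ 522.7 -225.3] ((13.082820892333984, 44.73091125488281), 57.414859771728516) 74.48492761871583
(68, 80) [494 237  21  33 305] [ 597.1 -135.6] ((11.936821937561035, 31.620210647583008), 53.56019592285156) 73.92463316592415
(80, 92) [ 391  178   78   53 3771] [ 532.4 -198.1] ((60.244014739990234, 44.078922271728516), 76.1503677368164) 86.75297700626999
(80, 92) [501 242  13  33 228] [ 598.4 -137.7] ((5.6383748054504395, 29.761192321777344), 67.56320190429688) 85.64062217104191
```

View pics/w1.png

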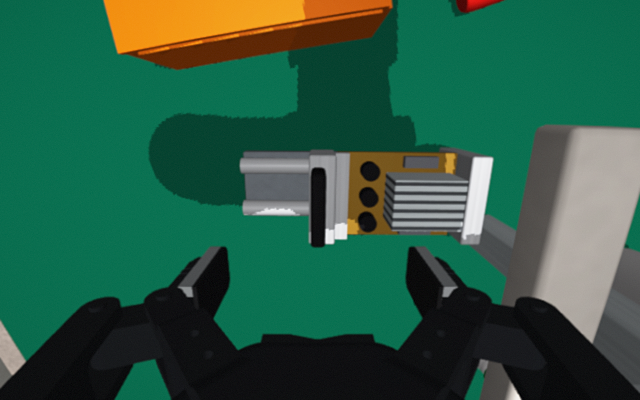

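The wrist view shows the handle at (318,207), the sink at (427,203), the three capacitors at (369,195) and the bar at (570,250). The measured sizes agree with those given: sink 60×44 mm, handle 12×59 mm.

Call:
{"name": "step_arm", "arguments": {
  "motion": "-0.008 -0.002 0.2 0 0 0 1; -0.008 -0.002 0.4 0 0 0 1; -0.008 -0.002 0.485 0 0 0 1; -0.008 -0.002 0.485 0 0 0 1; -0.008 -0.002 0.485 0 0 0 -1; -0.008 -0.002 0.485 0 0 0 -1; -0.008 -0.002 0.485 0 0 0 -1; -0.008 -0.002 0.485 0 0 0 -1; -0.008 -0.002 0.485 0 0 0 -1; -0.008 -0.002 0.485 0 0 0 -1; -0.008 -0.002 0.485 0 0 0 -1; -0.008 -0.002 0.485 0 0 0 -1",
  "newtons": 40
}}

```text
time_s: 2.55
tcp_pos: [509.8, -287.0, 84.4]
orientation: [-3.142, 0.001, 2.898]
force: [-0.1, 2.1, 5.7]
opening: 10.7
grasp_force: 40.8
```

Call:
{"name": "step_arm", "arguments": {
  "motion": "0 -0.04 0 0 0 0 -1; 0 -0.08 0 0 0 0 -1; 0 -0.12 0 0 0 0 -1; 0 -0.16 0 0 0 0 -1; 0 -0.19 0 0 0 0 -1; 0 -0.19 0 0 0 0 -1; 0 -0.19 0 0 0 0 1; 0 -0.19 0 0 0 0 1; 0 -0.19 0 0 0 0 1; 0 -0.19 0 0 0 0 1; 0 -0.19 -0.3 0 0 0 1; 0 -0.19 -0.5 0 0 0 1"
}}

```text
time_s: 3.75
tcp_pos: [499.1, -323.5, 183.5]
orientation: [3.141, -0.004, 2.898]
force: [2.1, -1.4, 1.2]
opening: 85.6
grasp_force: 0.0
```

```bash
python3 - <<'E'
from h import *
C=cam("wrist"); im,d=r.capture("wrist"); P=cloud(d,C)
s=r.get_state(); print(s["time_s"],s["tcp_pos"],s["force"])
for z0,z1 in [(92,112),(80,92)]:
    m=(P[...,2]>z0)&(P[...,2]<z1)&(abs(P[...,0]-525)<90)&(abs(P[...,1]+220)<130)
    m&=cv2.blur(m.astype(np.float32),(5,5))>.5
    n,l,st,ce=cv2.connectedComponentsWithStats(m.astype(np.uint8))
    for i in range(1,n):
        if st[i,4]>150:
            q=P[l==i]; print((z0,z1),st[i],cv2.minAreaRect(q[:,:2].astype(np.float32)),np.median(q[:,2]))
E
```

```text
3.8 [ 502.91432763 -326.65059478  194.85465945] [ 1.85401542 -2.0209151  10.09282452]
(92, 112) [ 310  169   15   75 1100] ((499.8957214355469, -324.6728515625), (11.290863037109375, 58.89830780029297), 75.84931182861328) 104.303033676358
(92, 112) [547 244  43  41 854] ((594.4072265625, -129.35311889648438), (21.275144577026367, 40.34424591064453), 34.25560760498047) 102.10545432133404
(80, 92) [ 433  177   79   52 3749] ((532.4464721679688, -198.25222778320312), (61.65047073364258, 44.92240524291992), 76.05592346191406) 86.77991303678357
(80, 92) [538 239  41  34 435] ((594.0662231445312, -129.25885009765625), (20.91412353515625, 39.520198822021484), 31.790205001831055) 85.69972523706937
```

```bash
cat >> h.py <<'E'
VY=np.radians(76.0)
def lean(th,yaw):
    "tool frame leaning back to -x of a frame with this yaw, tool x back"
    v=np.array([np.cos(yaw),np.sin(yaw),0]); zz=np.array([0,0,1.]); t=np.radians(th)
    tz=np.sin(t)*v-np.cos(t)*zz; tx=-np.cos(t)*v-np.sin(t)*zz
    return R.from_matrix(np.c_[tx,np.cross(tz,tx),tz]).as_euler('xyz'),tz
E
python3 - <<'E'
from h import *
s=r.get_state(); print(s["time_s"],s["tcp_pos"],s["qpos"])
e,tz=lean(32,VY); g=np.array([531.2,-203,79]); tcp=g+19*tz
print(e,tz,tcp); pre=tcp-120*tz; print(pre)
cmd=([499.8,-323.9,183.5+0.0],s["orientation"])
print(rel(pre,e)); print(rel(tcp,e,(pre,e)))
E
```

```text
3.8 [ 502.91432763 -326.65059478  194.85465945] [-0.31245931  0.35605896  0.1548367   0.00520185 -1.35688662 -1.50226349]
[-3.14159265  0.55850536 -1.81514242] [ 0.12819907  0.5141784  -0.8480481 ] [ 533.63578239 -193.23061045   62.88708617]
[ 518.25189364 -254.93201813  164.65285771]
[ 0.0136  0.3674  0.1487 -0.1436 -0.1378 -0.4839]
[-0.   0.   0.6  0.   0.   0. ]
```

Call:
{"name": "step_arm", "arguments": {
  "motion": "0 0 -0.05 -0.012 -0.0115 -0.04 1; 0 0.02 -0.05 -0.024 -0.023 -0.08 1; 0 0.04 -0.04 -0.036 -0.034 -0.12 1; 0 0.07 -0.03 -0.048 -0.046 -0.16 1; 0 0.1 -0.02 -0.06 -0.057 -0.2 1; 0 0.13 0 -0.072 -0.069 -0.24 1; 0 0.16 0.02 -0.084 -0.08 -0.28 1; 0 0.2 0.04 -0.096 -0.092 -0.32 1; 0 0.24 0.06 -0.108 -0.103 -0.36 1; 0 0.29 0.08 -0.12 -0.115 -0.4 1; 0 0.33 0.1 -0.132 -0.126 -0.44 1; 0 0.36 0.1 -0.1436 -0.1378 -0.484 1"
}}

```text
time_s: 5.0
tcp_pos: [517.4, -253.6, 163.1]
orientation: [3.128, 0.567, -1.818]
force: [0.2, 0.5, -0.2]
opening: 85.7
grasp_force: 0.0
```

Call:
{"name": "step_arm", "arguments": {
  "motion": "0 0 0 0 0 0 0.7; 0 0 0 0 0 0 0.7; 0 0 0 0 0 0 0.7"
}}

```text
time_s: 5.3
tcp_pos: [517.7, -254.2, 164.1]
orientation: [3.127, 0.563, -1.826]
force: [-0.1, -0.1, 0.1]
opening: 72.6
grasp_force: 0.0
```

```bash
python3 - <<'E'
from h import *
C=cam("wrist"); im,d=r.capture("wrist"); cv2.imwrite("pics/w2.png",im); P=cloud(d,C)
s=r.get_state(); print(s["time_s"],s["tcp_pos"],s["orientation"],s["qpos"],s["opening"],s["force"])
e,tz=lean(32,VY); g=np.array([531.2,-203,79]); tcp=g+19*tz
print(rel(tcp-120*tz,e)); print(rel(tcp,e))
m=(P[...,2]>80)&(P[...,2]<92)&(abs(P[...,0]-525)<60)&(abs(P[...,1]+200)<60)
m&=cv2.blur(m.astype(np.float32),(5,5))>.5
n,l,st,ce=cv2.connectedComponentsWithStats(m.astype(np.uint8))
for i in range(1,n):
    if st[i,4]>300: q=P[l==i]; print(st[i],cv2.minAreaRect(q[:,:2].astype(np.float32)),np.median(q[:,2]))
# chip heights beside the sink
v=np.array([np.cos(VY),np.sin(VY)]); y=np.array([-v[1],v[0]]); D=P[...,:2]-[532.4,-198.2]; a=D@v; b=D@y
for lo,hi in [(-38,-26),(26,38)]:
    for x0 in range(-20,20,10):
        k=(b>lo)&(b<hi)&(a>x0)&(a<x0+10)&(P[...,2]<95); print((lo,x0),k.sum(),np.round(np.nanpercentile(P[k][:,2],[50,95]),0) if k.sum() else '')
E
```

```text
5.35 [ 517.62449618 -254.12841018  164.28527601] [ 3.12737572  0.5633204  -1.8255853 ] [-0.54462741  0.49892835  0.35527487 -0.53296503 -1.61429317  0.32139939] 72.210617760889 [ 0.42756755 -0.57971036  0.26394386]
[ 0.0016 -0.004  -0.0033  0.0028  0.0016 -0.0028]
[ 0.0045 -0.0092  0.5967  0.0028  0.0016 -0.0028]
[ 286  179   57   53 2740] ((532.3514404296875, -198.6321563720703), (61.421897888183594, 44.08070373535156), 75.69572448730469) 86.6801752743806
(-38, -20) 181 [53. 58.]
(-38, -10) 108 [57. 58.]
(-38, 0) 94 [58. 58.]
(-38, 10) 45 [57. 58.]
(26, -20) 182 [53. 58.]
(26, -10) 108 [58. 58.]
(26, 0) 95 [57. 58.]
(26, 10) 53 [57. 58.]
```

View pics/w2.png

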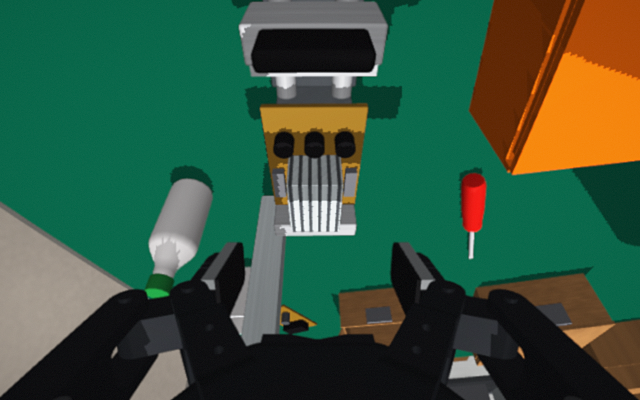

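The wrist view shows the sink centred between the fingers at (315,193), with chips either side at (280,183) and (350,183) whose tops are at 58 mm, so I grip slightly higher to clear them.

Call:
{"name": "step_arm", "arguments": {
  "motion": "0.001 -0.004 0.15 0.0028 0.0016 -0.0028 0.75; 0.002 -0.007 0.3 0.0028 0.0016 -0.0028 0.75; 0.002 -0.009 0.42 0.0028 0.0016 -0.0028 0.75; 0.002 -0.009 0.52 0.0028 0.0016 -0.0028 0.75; 0.002 -0.009 0.585 0.0028 0.0016 -0.0028 0.75; 0.002 -0.009 0.585 0.0028 0.0016 -0.0028 0.75; 0.002 -0.009 0.585 0.0028 0.0016 -0.0028 0.75"
}}

```text
time_s: 6.05
tcp_pos: [533.6, -194.4, 65.4]
orientation: [-3.141, 0.559, -1.813]
force: [0.6, 0.1, 1.0]
opening: 74.9
grasp_force: 0.0
```

Call:
{"name": "step_arm", "arguments": {
  "motion": "0 0 0 0 0 0 -1; 0 0 0 0 0 0 -1; 0 0 0 0 0 0 -1; 0 0 0 0 0 0 -1; 0 0 0 0 0 0 -1; 0 0 0 0 0 0 -1; 0 0 0 0 0 0 -1; 0 0 0 0 0 0 -1",
  "newtons": 60
}}

```text
time_s: 6.85
tcp_pos: [534.0, -194.8, 65.7]
orientation: [-3.139, 0.558, -1.812]
force: [0.1, -2.8, 6.4]
opening: 43.0
grasp_force: 63.0
```

```bash
python3 - <<'E'
from h import *
e,tz=lean(32,VY); s=r.get_state(); p=s["tcp_pos"]; v=np.array([np.cos(VY),np.sin(VY),0])
a=p+[0,0,15]-8*v; b=a-130*tz
for q in (a,b): print(q.round(0),rel(q,e,(p,e)))
w=[b,[395,-235,215],[395,-100,220],[450,60,220]]
for i in range(1,len(w)): print(rel(w[i],e,(w[i-1],e)))
E
```

```text
[ 532. -203.   81.] [-0.0058  0.     -0.0848  0.      0.      0.    ]
[ 515. -269.  191.] [-0.0058 -0.     -0.7348  0.      0.      0.    ]
[-0.082   0.6257 -0.0906  0.      0.      0.    ]
[-0.5687  0.1633  0.3259  0.      0.      0.    ]
[-0.7147 -0.0733  0.4466  0.      0.      0.    ]
```

Call:
{"name": "step_arm", "arguments": {
  "motion": "-0.003 0 -0.03 0 0 0 -1; -0.006 0 -0.07 0 0 0 -1; -0.006 0 -0.12 0 0 0 -1; -0.006 0 -0.2 0 0 0 -1; -0.006 0 -0.3 0 0 0 -1; -0.006 0 -0.4 0 0 0 -1; -0.006 0 -0.5 0 0 0 -1; -0.006 0 -0.6 0 0 0 -1; -0.006 0 -0.7 0 0 0 -1; -0.006 0 -0.735 0 0 0 -1; -0.006 0 -0.735 0 0 0 -1"
}}

```text
time_s: 7.95
tcp_pos: [515.0, -269.3, 190.5]
orientation: [-3.14, 0.559, -1.813]
force: [-0.7, -0.6, -3.4]
opening: 43.1
grasp_force: 62.0
```

```bash
python3 - <<'E'
from h import *
C=cam("wrist"); im,d=r.capture("wrist"); cv2.imwrite("pics/w3.png",im)
s=r.get_state(); print(s["time_s"],s["tcp_pos"],s["orientation"],s["opening"],s["grasp_force"],s["force"])
E
```

```text
8.0 [ 514.82208763 -268.43327638  189.58038162] [ 3.14122693  0.56008053 -1.81388918] 42.851740872858365 62.046815156936646 [-0.26977557  0.07003044 -3.78530842]
```

View pics/w3.png

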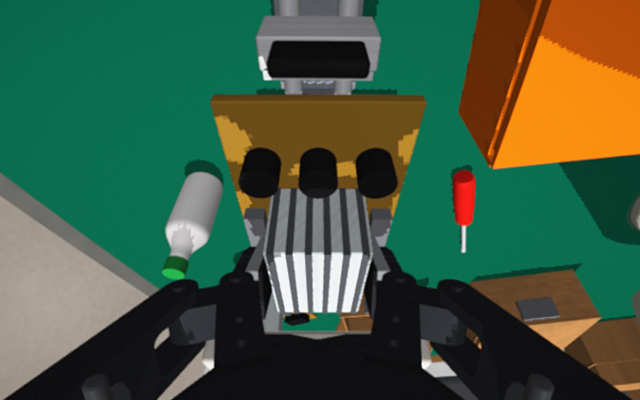

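The module is held level: board at (318,190), caps at (318,172), and a 3.8 N load. I carry it around the robot side of the bar.

Call:
{"name": "step_arm", "arguments": {
  "motion": "-0.01 0.08 -0.01 0 0 0 -1; -0.025 0.2 -0.03 0 0 0 -1; -0.045 0.34 -0.05 0 0 0 -1; -0.063 0.48 -0.07 0 0 0 -1; -0.082 0.6 -0.09 0 0 0 -1; -0.15 0.645 -0.05 0 0 0 -1; -0.3 0.69 0.03 0 0 0 -1; -0.45 0.735 0.12 0 0 0 -1; -0.6 0.78 0.21 0 0 0 -1; -0.65 0.79 0.235 0 0 0 -1; -0.65 0.79 0.235 0 0 0 -1"
}}

```text
time_s: 9.1
tcp_pos: [393.3, -97.6, 218.9]
orientation: [3.141, 0.56, -1.811]
force: [-0.7, -0.6, -3.1]
opening: 43.0
grasp_force: 62.2
```

```bash
python3 - <<'E'
from h import *
s=r.get_state(); print(s["time_s"],s["tcp_pos"],s["orientation"],s["opening"],s["grasp_force"],s["force"])
E2=np.radians(87); e1=lean(32,VY)[0]; e,tz=lean(32,E2); u=np.array([np.cos(E2),np.sin(E2),0])
t=np.array([511.3,232.3,25.7])+23.7*u
w=[(s["tcp_pos"],s["orientation"]),([440,50,200],e),(t+[-25,-70,150],e),(t+[0,0,150],e),(t,e)]
for i in range(1,len(w)): print(np.round(w[i][0]),rel(*w[i],w[i-1]))
E
```

```text
9.1 [393.30022462 -97.61902194 218.87154241] [ 3.14101637  0.56005379 -1.81082758] 42.97480392107912 62.175647020339966 [-0.70865238 -0.57281848 -3.13981384]
[440  50 200] [-6.043e-01 -5.160e-02  4.903e-01 -3.150e-02  5.000e-04 -5.060e-02]
[488. 186. 176.] [-0.5219 -0.2018  0.4694  0.      0.      0.    ]
[513. 256. 176.] [-0.302  -0.1065  0.1887  0.      0.      0.    ]
[513. 256.  26.] [0.3974 0.     0.636  0.     0.     0.    ]
```

Call:
{"name": "step_arm", "arguments": {
  "motion": "-0.08 -0.007 0.065 -0.004 0 -0.006 -1; -0.2 -0.017 0.163 -0.01 0 -0.017 -1; -0.34 -0.029 0.28 -0.018 0 -0.029 -1; -0.48 -0.041 0.39 -0.025 0 -0.04 -1; -0.604 -0.052 0.49 -0.0315 0 -0.0506 -1; -0.604 -0.052 0.49 -0.0315 0 -0.0506 -1"
}}

```text
time_s: 9.7
tcp_pos: [441.5, 50.4, 198.6]
orientation: [3.139, 0.561, -1.624]
force: [0.1, -1.3, -2.9]
opening: 42.8
grasp_force: 62.3
```

Call:
{"name": "step_arm", "arguments": {
  "motion": "-0.07 -0.027 0.063 0 0 0 -1; -0.18 -0.07 0.16 0 0 0 -1; -0.3 -0.116 0.27 0 0 0 -1; -0.42 -0.16 0.375 0 0 0 -1; -0.522 -0.202 0.469 0 0 0 -1; -0.522 -0.202 0.469 0 0 0 -1; -0.522 -0.202 0.469 0 0 0 -1"
}}

```text
time_s: 10.4
tcp_pos: [488.9, 183.2, 174.8]
orientation: [3.14, 0.558, -1.626]
force: [-1.6, -0.2, -3.5]
opening: 43.1
grasp_force: 62.2
```

```bash
python3 - <<'E'
from h import *
C=cam("wrist"); im,d=r.capture("wrist"); cv2.imwrite("pics/w4.png",im); P=cloud(d,C); np.savez("w4.npz",im=im,P=P)
s=r.get_state(); print(s["time_s"],s["tcp_pos"],s["orientation"],s["opening"],s["grasp_force"],s["force"])
C=cam("top"); im,d=r.capture("top"); P=cloud(d,C); np.savez("t1.npz",im=im,d=d)
m=(P[...,2]>58)&(P[...,2]<70)&(abs(P[...,0]-511)<85)&(abs(P[...,1]-232)<85)
q=P[m]; print("rim",len(q),np.percentile(q[:,0],[1,99]),np.percentile(q[:,1],[1,99]))
E
```

```text
10.45 [489.0651997  182.74398941 175.22821764] [ 3.14044911  0.55818615 -1.62685319] 43.00995834200422 62.225239276885986 [ 0.59306116  0.27480179 -3.23523684]
rim 163 [436.74208246 519.76009289] [229.21035625 312.3728245 ]
```

View pics/w4.png

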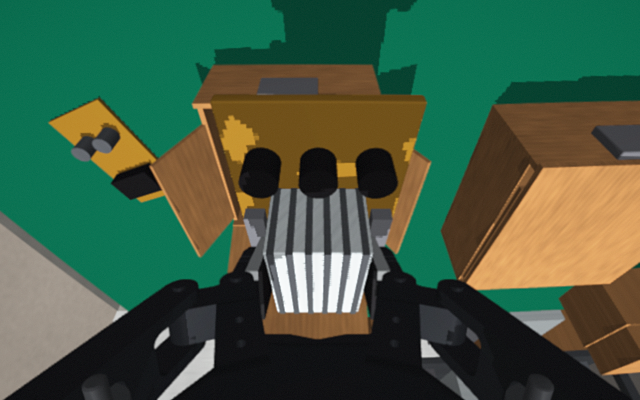

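The wrist view shows the carton under the module, with its front wall at (285,85), catch housing at (288,86) and front-right rim corner at (194,104). The look-alike is at (555,190).

```bash
python3 - <<'E'
from h import *
z=np.load("w4.npz"); P=z["P"]; im=z["im"]; C=cam("wrist")
print(onplane([(194,104),(206,66),(374,67)],C,64)[0], P[86,288],P[86,262],P[86,315])
U=np.radians(87); u=np.array([np.cos(U),np.sin(U)]); n=np.array([-u[1],u[0]])
D=P[...,:2]-[511.3,232.3]; a=D@u; b=D@n
m=(P[...,2]>60)&(P[...,2]<68)&(abs(b)<75)&(a<-60)&(a>-90); m[:, :]&=True; m[120:]=0
print("front rim a,b",m.sum(),np.percentile(a[m],[2,50,98]),np.percentile(b[m],[2,50,98]))
m=(P[...,2]>25)&(P[...,2]<60)&(abs(b)<85)&(a<-65)&(a>-95); m[120:]=0
print("front wall",m.sum(),np.percentile(a[m],[2,50,98]),np.percentile(b[m],[2,50,98]))
g=(im.max(2).astype(int)-im.min(2)<25)&m; print("catch",g.sum(),np.percentile(a[g],[2,50,98]),np.percentile(b[g],[2,50,98]),np.percentile(P[g][:,2],[2,98]))
q=P[m&~g]; q=q[q[:,2]<45]; ce=q.mean(0); nn=np.linalg.svd(q-ce)[2][2]; print("wall normal",nn,np.degrees(np.arctan2(nn[1],nn[0])))
E
```

```text
[576.41586708 156.38994791  64.        ] [507.92504464 154.13717541  50.0297595 ] [527.0926561  153.16732727  49.7413428 ] [488.14409718 155.79450535  48.93759724]
front rim a,b 223 [-78.57516465 -72.51704252 -68.50072025] [-69.46764509 -59.37508789  14.59483344]
front wall 2926 [-78.75371624 -72.57789561 -71.65420468] [-68.1492701   -2.61199379  64.95360378]
catch 901 [-78.91468291 -78.25226665 -77.55571543] [-21.70969339  -0.98467975  19.87077533] [37.20693182 59.59301696]
wall normal [ 0.05630652  0.99840528 -0.00405805] 86.77214004923276
```

```bash
python3 - <<'E'
from h import *
U=np.radians(86.8); e,tz=lean(32,U); u=np.array([np.cos(U),np.sin(U),0]); s=r.get_state()
t=np.array([512.6,233.5,25.5])+23.7*u; print(t)
for z in (150,60,2): print(rel(t+[0,0,z],e))
E
```

```text
[513.92296967 257.16304611  25.5       ]
[-3.215e-01 -1.027e-01  2.012e-01  1.000e-04  0.000e+00 -1.000e-04]
[-8.310e-02 -1.029e-01  5.828e-01  1.000e-04  0.000e+00 -1.000e-04]
[ 7.060e-02 -1.030e-01  8.287e-01  1.000e-04  0.000e+00 -1.000e-04]
```

Call:
{"name": "step_arm", "arguments": {
  "motion": "-0.1 -0.03 0.06 0 0 0 -1; -0.23 -0.07 0.14 0 0 0 -1; -0.32 -0.103 0.2 0 0 0 -1; -0.28 -0.103 0.265 0 0 0 -1; -0.2 -0.103 0.4 0 0 0 -1; -0.13 -0.103 0.505 0 0 0 -1; -0.083 -0.103 0.583 0 0 0 -1; -0.045 -0.103 0.645 0 0 0 -1; -0.005 -0.103 0.71 0 0 0 -1; 0.03 -0.103 0.765 0 0 0 -1; 0.055 -0.103 0.805 0 0 0 -1; 0.055 -0.103 0.805 0 0 0 -1"
}}

```text
time_s: 11.7
tcp_pos: [513.3, 258.3, 32.3]
orientation: [3.139, 0.559, -1.628]
force: [-1.3, -0.3, -3.5]
opening: 43.1
grasp_force: 62.4
```

```bash
python3 - <<'E'
from h import *
s=r.get_state(); print(s["time_s"],s["tcp_pos"],s["orientation"],s["force"],s["grasp_force"])
U=np.radians(86.8); e,tz=lean(32,U)
for z in (27,25,23): print(rel([513.9,257.2,z],e))
E
```

```text
11.7 [513.27356222 258.27635148  32.27949192] [ 3.13931577  0.55868254 -1.62752231] [-1.27063757 -0.27795101 -3.46606711] 62.41399884223938
[ 0.0184 -0.0035  0.0196  0.0006  0.0001 -0.0002]
[ 0.0237 -0.0035  0.0281  0.0006  0.0001 -0.0002]
[ 0.029  -0.0035  0.0366  0.0006  0.0001 -0.0002]
```

Call:
{"name": "step_arm", "arguments": {
  "motion": "0.008 0 0.01 0 0 0 -1; 0.013 0 0.02 0 0 0 -1; 0.016 0 0.025 0 0 0 -1; 0.016 0 0.025 0 0 0 -1; 0.016 0 0.025 0 0 0 -1"
}}

```text
time_s: 12.2
tcp_pos: [514.1, 258.7, 28.1]
orientation: [-3.141, 0.56, -1.625]
force: [-0.8, -0.6, -3.7]
opening: 43.2
grasp_force: 62.4
```

Call:
{"name": "step_arm", "arguments": {
  "motion": "0.005 0 0.008 0 0 0 -1; 0.01 0 0.017 0 0 0 -1; 0.01 0 0.017 0 0 0 -1; 0.01 0 0.017 0 0 0 -1"
}}

```text
time_s: 12.6
tcp_pos: [514.1, 258.7, 24.7]
orientation: [-3.14, 0.56, -1.625]
force: [-3.1, -2.2, 6.5]
opening: 42.8
grasp_force: 63.5
```

Call:
{"name": "step_arm", "arguments": {
  "motion": "0 0 0 0 0 0 0.4; 0 0 0 0 0 0 0.4; 0 0 0 0 0 0 0.4; 0 0 0 0 0 0 0.4; 0 0 0 0 0 0 0.4; -0.03 0 -0.05 0 0 0 0.4; -0.08 0 -0.14 0 0 0 0.4; -0.15 0 -0.25 0 0 0 0.4; -0.23 0 -0.38 0 0 0 0.4; -0.32 0 -0.52 0 0 0 0.4; -0.37 0 -0.6 0 0 0 0.2; -0.37 0 -0.6 0 0 0 0"
}}

```text
time_s: 13.8
tcp_pos: [515.6, 258.1, 169.6]
orientation: [-3.132, 0.562, -1.621]
force: [1.1, -0.4, -0.0]
opening: 42.9
grasp_force: 0.0
```

```bash
python3 - <<'E'
from h import *
C=cam("wrist"); im,d=r.capture("wrist"); cv2.imwrite("pics/w5.png",im); P=cloud(d,C)
s=r.get_state(); print(s["time_s"],s["tcp_pos"],s["orientation"],s["opening"],s["force"])
U=np.radians(86.8); u=np.array([np.cos(U),np.sin(U)]); n=np.array([-u[1],u[0]]); D=P[...,:2]-[512.6,233.5]; a=D@u; b=D@n
m=(abs(a)<62)&(abs(b)<24)&(P[...,2]>41)&(P[...,2]<52)&(cv2.blur(((P[...,2]>41)&(P[...,2]<52)).astype(np.float32),(5,5))>.6)
q=np.c_[a[m],b[m]].astype(np.float32); print("sink in carton",cv2.minAreaRect(q),np.percentile(P[m][:,2],[10,50,90]))
C=cam("top"); im,d=r.capture("top"); P=cloud(d,C); np.savez("t2.npz",im=im,d=d)
D=P[...,:2]-[512.6,233.5]; a=D@u; b=D@n
for nme,m in dict(right=(b<-66)&(b>-120)&(abs(a)<60)&(P[...,2]>62)&(P[...,2]<120),left=(b>66)&(b<120)&(abs(a)<60)&(P[...,2]>62)&(P[...,2]<120)).items():
    z=P[...,2][m]; bb=b[m]; 
    if len(z)>20:
        k=np.polyfit(z,bb,1); print(nme,len(z),"b at z58",np.polyval(k,58),"slope",k[0],"zmax",np.percentile(z,97),np.percentile(a[m],[3,97]))
E
```

```text
13.85 [514.53565814 257.95136011 167.32784179] [-3.13660174  0.56105963 -1.62335082] 42.808393951490515 [ 0.08519897 -0.59886707 -0.85838392]
sink in carton ((21.492042541503906, 0.9986400604248047), (61.274539947509766, 42.743831634521484), 0.1867498904466629) [44.7026391  45.65015243 46.51330128]
```

View pics/w5.png

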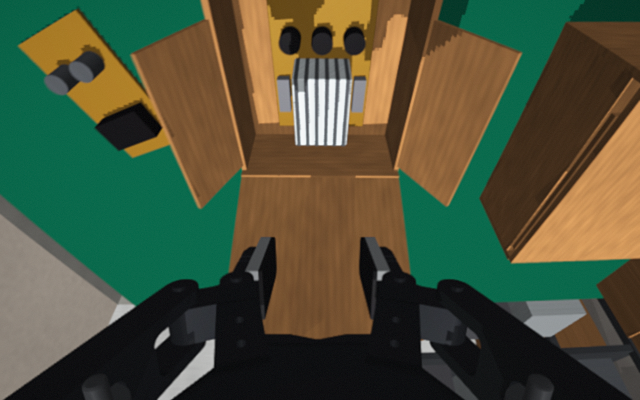

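The wrist view shows the module flat in the carton (sink at (322,100), measured 1.5/1.0 mm off centre), the flaps at (190,110) and (460,110), and the lid open. Next I fold the right (-y) flap.

```bash
cat >> h.py <<'E'
U=np.radians(86.8); u3=np.array([np.cos(U),np.sin(U),0]); n3=np.array([-u3[1],u3[0],0]); CC=np.array([512.6,233.5,0])
def cp(a,b,z): return CC+a*u3+b*n3+[0,0,z]
E
python3 - <<'E'
from h import *
s=r.get_state(); e=lean(0,U)[0]; print(cp(-10,-131,150),cp(-10,-131,92))
print(rel(cp(-10,-60,165),e)); 
p=[cp(-10,-60,165),cp(-10,-131,165),cp(-10,-131,90),cp(-10,-62,90),cp(-10,-29,62)]
for i in range(1,5): print(rel(p[i],e,(p[i-1],e)))
E
```

```text
[642.83752506 216.2029752  150.        ] [642.83752506 216.2029752   92.        ]
[ 1.474e-01 -3.008e-01 -8.820e-02 -4.000e-04  1.783e-01  3.000e-04]
[ 0.    -0.355  0.     0.     0.     0.   ]
[0.    0.    0.375 0.    0.    0.   ]
[-0.     0.345 -0.     0.     0.     0.   ]
[-0.     0.165  0.14   0.     0.     0.   ]
```

Call:
{"name": "step_arm", "arguments": {
  "motion": "0.04 -0.06 -0.03 0 0.04 0 -1; 0.08 -0.15 -0.06 0 0.08 0 -1; 0.12 -0.24 -0.08 0 0.12 0 -1; 0.147 -0.34 -0.088 0 0.16 0 -1; 0.147 -0.46 -0.088 0 0.178 0 -1; 0.147 -0.58 -0.088 0 0.178 0 -1; 0.147 -0.656 -0.088 0 0.178 0 -1; 0.147 -0.656 -0.088 0 0.178 0 -1; 0.147 -0.656 -0.088 0 0.178 0 -1"
}}

```text
time_s: 14.8
tcp_pos: [642.3, 216.0, 162.7]
orientation: [3.14, -0.001, -1.627]
force: [-0.0, -0.3, -0.4]
opening: 0.0
grasp_force: 0.0
```

```bash
python3 - <<'E'
from h import *
s=r.get_state(); e=lean(0,U)[0]; print(s["time_s"],s["tcp_pos"],s["orientation"],s["opening"],s["force"])
for q in [(-131,90),(-62,90),(-29,62)]: print(rel(cp(-10,*q),e))
E
```

```text
14.8 [642.33249301 215.98075942 162.72939548] [ 3.13958181e+00 -8.12483278e-04 -1.62653788e+00] 0.03032256350085939 [-0.02777471 -0.27590721 -0.44411629]
[-1.500e-03 -3.200e-03  3.636e-01  6.000e-04 -3.000e-04  0.000e+00]
[-1.600e-03  3.418e-01  3.643e-01  6.000e-04 -3.000e-04  0.000e+00]
[-1.700e-03  5.065e-01  5.047e-01  6.000e-04 -3.000e-04  0.000e+00]
```

Call:
{"name": "step_arm", "arguments": {
  "motion": "0 0 0.18 0 0 0 -1; 0 0 0.364 0 0 0 -1; 0 0 0.364 0 0 0 -1; 0 0.1 0.364 0 0 0 -1; 0 0.15 0.364 0 0 0 -1; 0 0.2 0.364 0 0 0 -1; 0 0.25 0.364 0 0 0 -1; 0 0.3 0.364 0 0 0 -1; 0 0.342 0.364 0 0 0 -1; 0 0.38 0.38 0 0 0 -1; 0 0.42 0.41 0 0 0 -1"
}}

```text
time_s: 15.9
tcp_pos: [558.9, 221.0, 82.3]
orientation: [-3.14, 0.001, -1.626]
force: [1.3, 0.6, -0.1]
opening: 0.1
grasp_force: 0.3
```

Call:
{"name": "step_arm", "arguments": {
  "motion": "0 0.025 0.025 0 0 0 -1; 0 0.05 0.05 0 0 0 -1; 0 0.07 0.07 0 0 0 -1; 0 0.08 0.085 0 0 0 -1; 0 0.085 0.095 0 0 0 -1; 0 0.085 0.095 0 0 0 -1"
}}

```text
time_s: 16.5
tcp_pos: [541.9, 221.8, 62.8]
orientation: [3.141, -0.0, -1.626]
force: [-0.1, -0.2, 0.1]
opening: -0.3
grasp_force: 0.0
```

Call:
{"name": "step_arm", "arguments": {
  "motion": "0 0 0.01 0 0 0 -1; 0 0 0.02 0 0 0 -1; 0 0 0.02 0 0 0 -1; 0 0 0.02 0 0 0 -1"
}}

```text
time_s: 16.9
tcp_pos: [542.5, 221.9, 60.8]
orientation: [-3.14, 0.001, -1.626]
force: [-4.6, -0.4, 9.3]
opening: -0.1
grasp_force: 4.9
```

Call:
{"name": "step_arm", "arguments": {
  "motion": "0 0 -0.1 0 0 0 -1; 0 0 -0.3 0 0 0 -1; 0 0.1 -0.48 0 0 0 -1; 0 0.25 -0.55 0 0 0 -1; 0 0.42 -0.55 0 0 0 -1; 0 0.6 -0.55 0 0 0 -1; 0 0.76 -0.55 0 0 0 -1; 0 0.83 -0.55 0 0 0 -1; 0 0.83 -0.5 0 0 0 -1; 0 0.83 -0.35 0 0 0 -1; 0 0.83 -0.2 0 0 0 -1; 0 0.83 -0.15 0 0 0 -1"
}}

```text
time_s: 18.1
tcp_pos: [375.6, 229.5, 85.9]
orientation: [3.138, -0.004, -1.627]
force: [0.1, -0.5, 0.3]
opening: -0.0
grasp_force: 0.0
```

```bash
python3 - <<'E'
from h import *
s=r.get_state(); e=lean(0,U)[0]; print(s["time_s"],s["tcp_pos"],s["orientation"],s["qpos"],s["force"])
for q in [(137,88),(62,88),(29,60)]: print(rel(cp(-10,*q),e))
C=cam("top"); im,d=r.capture("top"); P=cloud(d,C); cv2.imwrite("pics/t3.png",im)
D=P-CC; a=D@u3; b=D@n3
for lo,hi in [(-64,-50),(-50,-35),(-35,-20),(60,75),(75,85),(85,100)]:
    k=(abs(a)<45)&(b>lo)&(b<hi); print(lo,k.sum(),np.round(np.nanpercentile(P[k][:,2],[10,50,90]),0))
E
```

```text
18.1 [375.56451692 229.5421909   85.89002198] [ 3.13817834 -0.00382378 -1.62708434] [ 9.06473597e-01  1.46615556e-01 -4.20271666e-01 -7.30269418e-04
 -1.00899812e+00 -9.62377540e-01] [ 0.11791683 -0.49962823  0.27108404]
[-0.008   0.002  -0.0106  0.0011 -0.0012 -0.0001]
[-8.10e-03 -3.73e-01 -1.19e-02  1.10e-03 -1.20e-03 -1.00e-04]
[-8.700e-03 -5.384e-01  1.276e-01  1.100e-03 -1.200e-03 -1.000e-04]
-64 175 [58. 60. 63.]
-50 184 [58. 61. 63.]
-35 186 [58. 60. 63.]
60 107 [ 3. 58. 64.]
75 86 [ 70.  82. 180.]
85 351 [ 91. 505. 508.]
```

Call:
{"name": "step_arm", "arguments": {
  "motion": "0 -0.06 -0.012 0 0 0 -1; 0 -0.12 -0.012 0 0 0 -1; 0 -0.18 -0.012 0 0 0 -1; 0 -0.23 -0.012 0 0 0 -1; 0 -0.28 -0.012 0 0 0 -1; 0 -0.33 -0.012 0 0 0 -1; 0 -0.373 -0.012 0 0 0 -1; 0 -0.41 0 0 0 0 -1; 0 -0.445 0.025 0 0 0 -1; 0 -0.475 0.05 0 0 0 -1; 0 -0.5 0.075 0 0 0 -1; 0 -0.52 0.095 0 0 0 -1"
}}

```text
time_s: 19.35
tcp_pos: [480.4, 225.2, 69.4]
orientation: [3.141, -0.0, -1.626]
force: [-0.8, -0.1, 0.5]
opening: -0.2
grasp_force: 0.2
```

Call:
{"name": "step_arm", "arguments": {
  "motion": "0 -0.01 0.015 0 0 0 -1; 0 -0.02 0.025 0 0 0 -1; 0 -0.02 0.03 0 0 0 -1; 0 -0.02 0.04 0 0 0 -1; 0 -0.02 0.04 0 0 0 -1"
}}

```text
time_s: 19.85
tcp_pos: [484.1, 225.1, 62.0]
orientation: [-3.141, 0.0, -1.626]
force: [-0.1, -0.7, -0.3]
opening: 0.1
grasp_force: 0.0
```

Call:
{"name": "step_arm", "arguments": {
  "motion": "0 0 0.01 0 0 0 -1; 0 0 0.015 0 0 0 -1; 0 0 0.015 0 0 0 -1; 0 0 0.015 0 0 0 -1"
}}

```text
time_s: 20.25
tcp_pos: [484.4, 225.2, 60.7]
orientation: [-3.14, 0.001, -1.625]
force: [-4.1, -0.6, 10.1]
opening: 0.0
grasp_force: 5.3
```

Call:
{"name": "step_arm", "arguments": {
  "motion": "0 0 -0.15 0 0 0 -1; 0 0 -0.35 0 0 0 -1; 0 -0.05 -0.55 0 0 0 -1; 0 -0.1 -0.75 0 0 0 -1; 0 -0.145 -0.9 0 0 0 -1; -0.1 -0.145 -0.95 0 0 0 -1; -0.3 -0.145 -0.95 0 0 0 -1; -0.5 -0.145 -0.95 0 0 0 -1; -0.7 -0.145 -0.95 0 0 0 -1; -0.85 -0.145 -0.95 0 0 0 -1; -0.87 -0.145 -0.95 0 0 0 -1; -0.87 -0.145 -0.95 0 0 0 -1"
}}

```text
time_s: 21.45
tcp_pos: [522.4, 397.8, 248.3]
orientation: [3.141, -0.001, -1.625]
force: [-0.1, 0.2, 0.4]
opening: 0.1
grasp_force: 0.0
```

```bash
python3 - <<'E'
from h import *
s=r.get_state(); e=lean(0,U)[0]; D=s["tcp_pos"]-CC; print(s["time_s"],"a,b,z",D@u3,D@n3,D[2],s["orientation"],s["qpos"],s["force"])
print(rel(cp(158,0,182),e),rel(cp(158,0,250),e))
C=cam("top"); im,d=r.capture("top"); P=cloud(d,C); cv2.imwrite("pics/t4.png",im)
D=P-CC; a=D@u3; b=D@n3
for lo,hi in [(-64,-50),(-50,-35),(-35,-20),(15,25),(25,35),(35,50),(50,64)]:
    k=(a>-50)&(a<40)&(b>lo)&(b<hi); print(lo,k.sum(),np.round(np.nanpercentile(P[k][:,2],[10,50,90]),0))
k=(abs(b)<60)&(a>76)&(a<130)&(P[...,2]>80)&(P[...,2]<215); print("lid",k.sum(),np.percentile(P[k][:,2],98),np.polyfit(P[k][:,2],a[k],1))
E
```

```text
21.45 a,b,z 164.61896199189783 -0.6161732129970359 248.27262585306752 [ 3.14109446e+00 -7.35584160e-04 -1.62483525e+00] [ 8.88217442e-01  4.74161376e-01  4.71450948e-01  2.95160341e-05
 -1.56897382e+00 -9.42256619e-01] [-0.09871463  0.20785421  0.37174073]
[ 3.280e-02  3.000e-03  3.314e-01  2.000e-04 -2.000e-04  6.000e-04] [ 0.0331  0.0031 -0.0086  0.0002 -0.0002  0.0006]
-64 184 [58. 60. 63.]
-50 189 [58. 61. 63.]
-35 199 [58. 60. 63.]
15 130 [58. 61. 63.]
25 131 [58. 61. 62.]
35 199 [58. 60. 63.]
50 185 [57. 60. 62.]
lid 1479 205.6162259973346 [ 0.27788989 56.57381913]
```

Call:
{"name": "step_arm", "arguments": {
  "motion": "0.03 0 0.17 0 0 0 -1; 0.033 0 0.33 0 0 0 -1; 0.1 0 0.33 0 0 0 -1; 0.173 0 0.33 0 0 0 -1; 0.24 0 0.33 0 0 0 -1; 0.3 0 0.33 0 0 0 -1; 0.4 0 0.32 0 0 0 -1; 0.47 0 0.315 0 0 0 -1; 0.54 0 0.31 0 0 0 -1; 0.62 0 0.33 0 0 0 -1; 0.7 0 0.355 0 0 0 -1; 0.7 0 0.355 0 0 0 -1"
}}

```text
time_s: 22.7
tcp_pos: [514.8, 255.4, 178.3]
orientation: [3.142, -0.0, -1.628]
force: [0.5, 0.5, -0.4]
opening: 0.1
grasp_force: 0.1
```

```bash
python3 - <<'E'
from h import *
s=r.get_state(); e=lean(0,U)[0]; D=s["tcp_pos"]-CC; print(s["time_s"],"a,b,z",D@u3,D@n3,D[2],s["force"])
for q in [(-5,160),(-32,136),(-45,116),(-55,93),(-58,80.5),(-59,68)]: print(rel(cp(q[0],0,q[1]),e))
C=cam("top"); im,d=r.capture("top"); P=cloud(d,C)
D=P-CC; a=D@u3; b=D@n3
k=(abs(b)<60)&(abs(b)>30)&(a>-20)&(a<80)&(P[...,2]>75)&(P[...,2]<215); print("lid",k.sum(),np.percentile(P[k][:,2],98),np.percentile(a[k],[2,98]))
E
```

```text
22.7 a,b,z 21.997219901605348 -0.9335009579196535 178.26894922007304 [ 0.47777074  0.51651745 -0.40629511]
[ 1.35e-01  4.50e-03  9.14e-02  0.00e+00 -1.00e-04 -3.00e-04]
[ 2.700e-01  4.400e-03  2.114e-01  0.000e+00 -1.000e-04 -3.000e-04]
[ 3.349e-01  4.300e-03  3.114e-01  0.000e+00 -1.000e-04 -3.000e-04]
[ 3.849e-01  4.300e-03  4.264e-01  0.000e+00 -1.000e-04 -3.000e-04]
[ 3.999e-01  4.300e-03  4.889e-01  0.000e+00 -1.000e-04 -3.000e-04]
[ 4.049e-01  4.300e-03  5.514e-01  0.000e+00 -1.000e-04 -3.000e-04]
lid 219 195.3650342640629 [ 0.12300248 68.35321996]
```

Lid is following (edge at z ≈ 195, a ≈ 0). I continue the arc.

Call:
{"name": "step_arm", "arguments": {
  "motion": "0.07 0.004 0.045 0 0 0 -1; 0.135 0.004 0.091 0 0 0 -1; 0.205 0.004 0.15 0 0 0 -1; 0.27 0.004 0.211 0 0 0 -1; 0.305 0.004 0.26 0 0 0 -1; 0.335 0.004 0.311 0 0 0 -1; 0.362 0.004 0.365 0 0 0 -1; 0.385 0.004 0.42 0 0 0 -1; 0.4 0.004 0.46 0 0 0 -1; 0.4 0.004 0.47 0 0 0 -1; 0.4 0.004 0.47 0 0 0 -1"
}}

```text
time_s: 23.85
tcp_pos: [509.6, 177.3, 83.7]
orientation: [3.141, -0.001, -1.626]
force: [-0.9, -0.0, -0.1]
opening: 0.3
grasp_force: 0.2
```

Call:
{"name": "step_arm", "arguments": {
  "motion": "0 0 0.02 0 0 0 -1; 0.002 0 0.035 0 0 0 -1; 0.004 0 0.05 0 0 0 -1; 0.004 0 0.06 0 0 0 -1; 0.004 0 0.07 0 0 0 -1; 0.004 0 0.075 0 0 0 -1; 0.004 0 0.08 0 0 0 -1; 0.004 0 0.08 0 0 0 -1"
}}

```text
time_s: 24.65
tcp_pos: [509.8, 176.8, 68.1]
orientation: [-3.141, 0.0, -1.626]
force: [0.2, 0.7, 2.2]
opening: 0.3
grasp_force: 0.7
```

Call:
{"name": "step_arm", "arguments": {
  "motion": "0 0 0.005 0 0 0 -1; 0 0 0.01 0 0 0 -1; 0 0 0.015 0 0 0 -1; 0 0 0.015 0 0 0 -1; 0 0 0.015 0 0 0 -1"
}}

```text
time_s: 25.15
tcp_pos: [510.1, 176.8, 67.3]
orientation: [-3.14, 0.001, -1.625]
force: [-5.0, 0.2, 15.7]
opening: 0.5
grasp_force: 7.9
```

Call:
{"name": "step_arm", "arguments": {
  "motion": "0 0 0 0 0 0 -1; 0 0 -0.05 0 0 0 -1; 0 0 -0.15 0 0 0 -1; 0.05 0 -0.35 0 0 0 -1; 0.2 0 -0.55 0 0 0 -1; 0.4 0 -0.75 0 0 0 -1; 0.6 0 -0.85 0 0 0 -1; 0.8 0 -0.85 0 0 0 -1; 0.8 0 -0.85 0 0 0 -1; 0.8 0 -0.85 0 0 0 -1"
}}

```text
time_s: 26.15
tcp_pos: [500.6, 16.3, 234.9]
orientation: [3.141, 0.001, -1.628]
force: [0.1, -0.1, 0.3]
opening: 0.4
grasp_force: 0.0
```

```bash
python3 - <<'E'
from h import *
C=cam("top"); im,d=r.capture("top"); P=cloud(d,C); cv2.imwrite("pics/t5.png",im)
D=P-CC; a=D@u3; b=D@n3; s=r.get_state(); print(s["time_s"],s["tcp_pos"],s["joint_vel"].round(3))
for lo in range(-70,70,20):
    k=(a>lo)&(a<lo+20)&(abs(b)<65); print(lo,k.sum(),np.round(np.nanpercentile(P[k][:,2],[10,50,90]),1))
E
```

```text
26.2 [500.62225579  17.00306331 234.63167018] [ 0.021  0.01   0.     0.002  0.    -0.001]
-70 550 [626.  639.1 643.2]
-50 419 [623.8 636.8 641.7]
-30 293 [622.  633.5 639. ]
-10 52 [619.6 628.2 635.9]
10 0 nan
30 0 nan
50 0 nan
  return np.nanmean(a, axis, out=out, keepdims=keepdims)
```

View pics/t5.png

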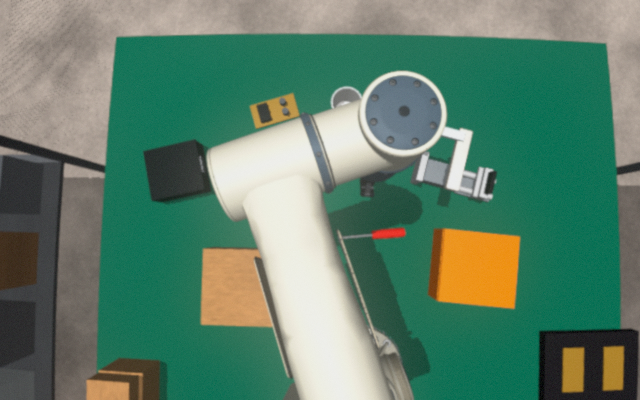

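The top view is blocked by the arm over the carton. The vise at (455,175) is open and empty, and the bystanders are undisturbed. I check the lid with the side camera.

```bash
python3 - <<'E'
from h import *
C=cam("side"); im,d=r.capture("side"); P=cloud(d,C); cv2.imwrite("pics/s5.png",cv2.resize(im[120:320,150:400],None,fx=3,fy=3))
D=P-CC; a=D@u3; b=D@n3
for lo in range(-70,70,20):
    k=(a>lo)&(a<lo+20)&(abs(b)<60); print(lo,k.sum(),np.round(np.nanpercentile(P[k][:,2],[10,50,90]),1) if k.sum() else '')
E
```

```text
-70 329 [ 66.1  69.2 639.1]
-50 307 [ 66.7  69.2 634.1]
-30 305 [66.  69.1 72. ]
-10 486 [ 66.7  70.6 613.3]
10 287 [66.2 68.4 71.3]
30 303 [65.9 68.5 70.8]
50 308 [66.  68.3 70.9]
```

View pics/s5.png

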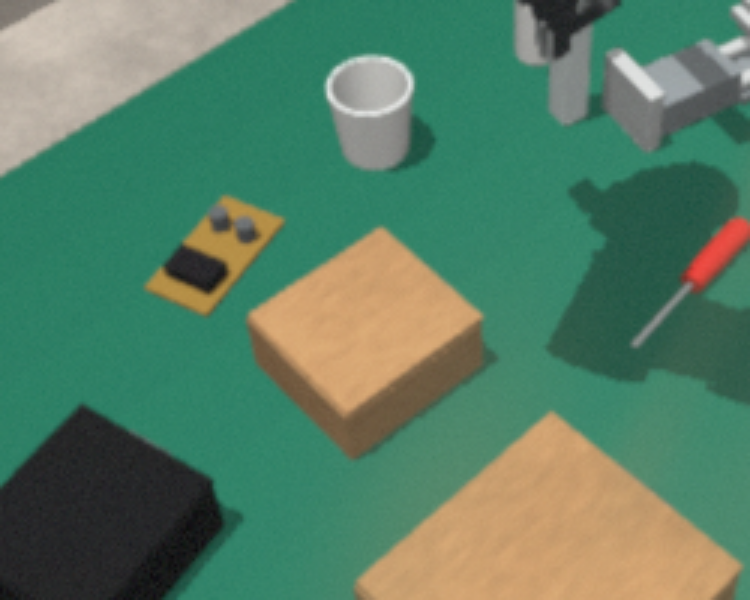

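The lid lies flat at about 68–69 mm over its whole length (crop, 365,320) and stays shut with the arm away. I hand it in.

```bash
python3 -c "
from rig import r
print(r.get_state()['force'],r.close_job())"
```

```text
the job is handed in; nothing more can be done
[-0.21359984  0.55280585 -0.03887464] None
```

The job is handed in at about 26 s: the module lies flat in the carton, both flaps are folded, the lid is shut and holding by itself, the vise is left open about 39 mm, and no bystander looks moved; `close_job()` returned no verdict.

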